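# Tighten the loose jar caps and shut the fastener rack

## Task

Some of the jars on this pulled-out tray were put back with their caps loose. Find the loose caps and screw them down tight while the tray is still out, then push the tray of jars fully home in the rack and swing the keeper bar fully across in front of the jars. Leave the jars standing upright in the tray with every cap tight, and do not disturb the other things on the bench.

Things in the scene. Friction and masses are not known exactly. Their poses are not given: they have to be found in the camera images.
- rack: plywood jar rack fixed on the bench, 330 (x, along the row of jars) by 265 (y, pointing INTO the rack to its back panel; mouth at -y) by 85 mm; origin on the bench, mid-length, 140 mm from the front edge. Base board 12 mm thick; end cheeks 14 mm thick, 50 mm high at the front, 81 mm high from y = 28 mm to the back
- tray (a joint): pull-out wooden tray of jars, slides along the rack's +y: 0 = pulled out (as found), 0.100 m = fully home. Stiff: 6 N to slide; stays where left. 276x86 mm, walls to 46 mm and floor 20 mm above the bench; three wells at x = -95, 0, +95 mm of the rack, at y = -33 mm when out, +67 mm when home
- tray_handle (a point): middle of the tray's pull handle: steel rod 10 mm thick, 120 mm long, parallel to the rack's x, 32 mm above the bench (20 mm above the base board), 45 mm in front of the tray's front wall and 88 mm in front of the jars' centres
- keeper (a joint): keeper bar: wooden bar 322x20x30 mm (51 to 81 mm above the bench), bolted at one end on the -x cheek, swings level. 0 = closed: along the rack's x in front of the jars, free end at the step of the +x cheek; about 1.5 rad = open, pointing out of the mouth (-y). Stiff (0.15 N m), stays where left. Passes over the tray's wall and handle; clears the jars only when the tray is home
- keeper_hinge (a point): bolt axis of the keeper bar, at the bar's mid height (66 mm above the bench); x = -157 mm, y = +15 mm in the rack's frame
- keeper_tip (a point): free end of the keeper bar, on its centre line at mid height, 311 mm from the bolt axis (the rounded end reaches 10 mm further)
- jar_a: square milky-white plastic screw-top jar of fasteners with blank paper labels, one of three alike, loose, standing in one of the three wells of the tray (any of them); body 70x70x62 mm with shoulder up to 71 mm, 93 mm tall with its cap, about 0.4 kg; origin at the centre of its underside, z up. The well (2 mm play each side, 0.06 rad of turn) holds it
- cap_a (a joint): black ribbed screw cap of that jar, 61 mm across (ribs 62.6 mm), 21 mm high, axis vertical: 0 = screwed down tight against its stop, larger = unscrewed by that many radians (anticlockwise seen from above), at most 2.5 (a loose one starts 0.5 to 1.2). Tighten clockwise; a loose cap turns with about 0.15 N m, a tight one does not turn; stays where left
- cap_a_top (a point): centre of the cap's flat top (the cap's sides run 21 mm down from here), about 114 mm above the bench
- jar_b: square milky-white plastic screw-top jar of fasteners with blank paper labels, one of three alike, loose, standing in one of the three wells of the tray (any of them); body 70x70x62 mm with shoulder up to 71 mm, 93 mm tall with its cap, about 0.4 kg; origin at the centre of its underside, z up. The well (2 mm play each side, 0.06 rad of turn) holds it
- cap_b (a joint): black ribbed screw cap of that jar, 61 mm across (ribs 62.6 mm), 21 mm high, axis vertical: 0 = screwed down tight against its stop, larger = unscrewed by that many radians (anticlockwise seen from above), at most 2.5 (a loose one starts 0.5 to 1.2). Tighten clockwise; a loose cap turns with about 0.15 N m, a tight one does not turn; stays where left
- cap_b_top (a point): centre of the cap's flat top (the cap's sides run 21 mm down from here), about 114 mm above the bench
- jar_c: square milky-white plastic screw-top jar of fasteners with blank paper labels, one of three alike, loose, standing in one of the three wells of the tray (any of them); body 70x70x62 mm with shoulder up to 71 mm, 93 mm tall with its cap, about 0.4 kg; origin at the centre of its underside, z up. The well (2 mm play each side, 0.06 rad of turn) holds it
- cap_c (a joint): black ribbed screw cap of that jar, 61 mm across (ribs 62.6 mm), 21 mm high, axis vertical: 0 = screwed down tight against its stop, larger = unscrewed by that many radians (anticlockwise seen from above), at most 2.5 (a loose one starts 0.5 to 1.2). Tighten clockwise; a loose cap turns with about 0.15 N m, a tight one does not turn; stays where left
- cap_c_top (a point): centre of the cap's flat top (the cap's sides run 21 mm down from here), about 114 mm above the bench
- screwdriver: loose screwdriver with amber handle, 210 mm long, lying on the bench; a bystander, leave it alone; origin at the centre of its underside
- tape_measure: loose tape measure, 36x86x62 mm, on the bench; a bystander, leave it alone; origin at the centre of its underside
- masking_tape: loose roll of tape, 96 mm across, 25 mm high, lying flat; a bystander, leave it alone; origin at the centre of its underside
- seed_tray: loose shallow black tray of small parts, 120x180x32 mm; a bystander, leave it alone; origin at the centre of its underside
There are look-alikes about, which are no part of the job. What is shaped like the jar_a but blue is not meant.

How it is judged:
By the outcome, as a careful person would: the job done as asked, in the order asked, and still so for the second after the job is handed in, with the robot touching nothing.
It also fails if it takes over 67 s, if anything falls off the work surface, if the arm or the gripper's body presses on something with over 40 N, if the wrist force passes 120 N, or if a joint passes its speed limit or range.

## Robot

A 6-joint arm with a two-finger parallel gripper is mounted at the origin on a cart in front of the work surface, level with it; the furniture and walls round the work are solid. World frame = base frame: x ahead of the robot, y to its left, z up, the work surface at z = 0. Lengths are in m, angles in rad, forces in N, time in s.
With the tool pointing down it reaches from about 0.35 to 0.975 m from the base axis. Payload 4.9 kg.
Tool frame: the origin (TCP) lies between the finger pads; the fingertips stand 25 mm ahead of it and the grasp point (between the pads) lies 6 mm ahead of it (manip.tcp_to_tips is the z of the fingertips in the tool frame, in m); z points along the fingers, y is the line along which they close (so a half turn about z gives the same grasp; the last joint's range is limited). The gripper opens to 85 mm and grips with 20 to 120 N. Pads are 22 mm wide; open, the fingers measure 114 mm over their backs; the gripper's body (76 mm by 85 mm) begins 54 mm behind the grasp point. The pads swing forward as they close: fully open they stand 13 mm farther back than shut.
Start: joints at [-1.322, 0.053, 1.613, -0, 1.476, -0.119], TCP at [0.225, -0.583, 0.256] pointing down, gripper open.
Joint ranges: [-3.01, 3.01], [-1.01, 2.22], [0.06, 2.58], [-1.02, 4.17], [0.09, 2.62], [-3.14, 3.14]. Speed limits (rad/s): [2.57, 2.57, 3.14, 3.14, 3.14, 3.14].

## Interface

Orientations are given as a unit quaternion [w, x, y, z].
In Python, from plant import manip gives the robot as it stands. The module is installed in compiled form; this text tells all that it offers.
- The arm moves only by the tool arm_command, never from a script. Its argument "moves" is a list of rows, each a list of 3 entries, a list of its own where there are three numbers: the opening, from -1 (shut) to 1 (fully open), then the shift along the tool's x, y, z in units of 0.15 m (1.0 is 0.15 m), then the turn about the tool's z in units of 2 pi rad (1.0 is 2 pi rad). A call has 1 to 20 rows; each row is the pose to reach, as a shift and turn from the pose commanded when the call began, along the tool's axes at that moment, turning the shorter way round; what a row does not reach only later rows make up. A row lasts 1/12 s, in which the tool goes at most 41.7 mm and 7.16 degrees, less where a joint would pass 70% of its speed; a pose out of reach is approached as far as the arm can. A call with a number of a shift or a turn outside -1 to 1 is refused whole. A call with a gripper value outside its range is refused whole. The fingers move at their own pace and stop on an object; the grip force is fixed at half the most. Time passes only in rows, so rows that repeat a pose let the fingers close. It gives the time, the measured TCP pose, the force, the opening and the grip force at its end, in the units of the state.
- manip.state(): the state, without advancing time (a new reading comes with each control period).
- manip.grab_frame(name): name is "scene" or "side" or "wrist"; returns a dict with "frame" (400x640x3 uint8, red, green, blue), "fx", "fy", "cx", "cy" (pixels), "R" (3x3) and "t" (3): a world point X has camera coordinates R X + t. Camera axes: x right, y down, z forward; pixel columns grow to the right and rows downward; lengths in m; the calibration is good to about 2 mm. A picture is of the moment at which its call begins. There is no depth.
- manip.job_done(): hands the job in; it is judged then, once.
Trained networks look in a picture, given as the dict that the camera call returned (one of the last four; its "shot" number tells which), for a name from the list of things; names that differ only in an ending like _2 or _b are one class to them, and where a whole thing is asked for, a point or a joint stands for the part that bears it (a point fixed in the world has none). Each returns a list of dicts, best first, with "confidence" (0 to 1); they miss things now and then, are a little off and sometimes report something else, mostly with a low value. They report only what shows in the picture. A call takes as long as a camera call. They do not tell look-alikes from the thing itself.
- manip.search_frame(picture, target): "extent" ([left, top, right, bottom] in pixels, round what is visible of it).
The state is a dict: "time": time; "joint_pos": joint angles; "joint_vel": joint speeds; "joint_efforts": joint torques, N m; "tool_pos": TCP position; "tool_rot": TCP orientation; "contact_force": force on the tool from outside, world axes, zero at the start; "ft_torque": the same for the moment, N m; "gripper_width": opening from 0.0 (shut) to 1.0 (fully open); "grasp_force": force on a finger pad.
Only numpy, scipy, OpenCV 4.12 (cv2) and the standard library are available. Lean on these libraries where they do the work, as an engineer would, in place of code of your own. Each camera call takes 0.05 s, during which the arm holds its last target. There are 200 camera calls.

## Working session

There is one attempt and no reset: what is moved stays moved. The work goes in short steps, Python scripts to look and compute and a tool call to move; the robot and the scene stay as the last step left them, time stands still between calls to the robot, and variables do not carry over. Pictures are saved under pics/ and viewed, at most 10 in all, crops included, and the job is handed in when it is done.

Besides the shell and the picture viewer there is one more tool, called after "Emit:" by a JSON object that holds its "api" and its "payload". arm_command: Moves the arm, as the interface text tells. Shifts and turns lie within -1 to 1; 1 stands for 0.15 m of shift or 2 pi rad of turn. Its arguments: {"type":"object","properties":{"moves":{"type":"array"}},"required":["moves"]}

```bash
mkdir -p pics; cat > h.py <<'E'
import numpy as np, cv2
from plant import manip
def grab(name,fn=None):
    p=manip.grab_frame(name)
    if fn: cv2.imwrite('pics/'+fn,cv2.cvtColor(p['frame'],cv2.COLOR_RGB2BGR))
    return p
def ray(p,u,v):
    R=np.array(p['R']);t=np.array(p['t'])
    d=R.T@np.array([(u-p['cx'])/p['fx'],(v-p['cy'])/p['fy'],1]); return -R.T@t,d
def atz(p,u,v,z):
    c,d=ray(p,u,v); return c+d*(z-c[2])/d[2]
def proj(p,X):
    c=np.array(p['R'])@np.array(X)+np.array(p['t']); return np.array([p['fx']*c[0]/c[2]+p['cx'],p['fy']*c[1]/c[2]+p['cy']])
E
python3 - <<'E'
from h import *
np.set_printoptions(precision=4,suppress=True)
s=manip.state(); print(s); print(manip.tcp_to_tips)
for n in('scene','side'):
    p=grab(n,n+'0.png'); print(n,-np.array(p['R']).T@p['t'])
    for t in('rack','tray_handle','keeper','jar_a','cap_a','tray','screwdriver','tape_measure','masking_tape','seed_tray'):
        for d in manip.search_frame(p,t)[:5]: print(t,np.round(d['extent']),round(d['confidence'],2))
E
```

```text
{'time': 0.0, 'joint_pos': array([-1.322 ,  0.0534,  1.6143,  0.    ,  1.476 , -0.119 ]), 'joint_vel': array([-0.0009, -0.0003, -0.001 ,  0.0002, -0.0014,  0.0011]), 'joint_efforts': array([  0.0012, -39.3684, -37.0173,  -0.    ,   0.0071,  -0.    ]), 'tool_pos': array([ 0.2246, -0.5826,  0.2551]), 'tool_rot': array([-0.001 ,  0.9831,  0.1829, -0.0001]), 'contact_force': array([ 0.6082,  0.3704, -0.6922]), 'ft_torque': array([ 0.0019,  0.0128, -0.0068]), 'grasp_force': 0.0, 'gripper_width': 0.9966461846434782}
0.025
scene [-0.3614  0.5724  0.7893]
rack [225. 191. 329. 262.] 0.72
rack [257. 200. 313. 234.] 0.61
tray_handle [260. 204. 313. 231.] 0.81
keeper [320. 221. 325. 228.] 0.42
jar_a [281. 188. 307. 218.] 0.97
jar_a [257. 184. 288. 210.] 0.91
jar_a [300. 197. 328. 226.] 0.78
jar_a [405. 195. 425. 214.] 0.57
cap_a [406. 194. 425. 211.] 0.82
cap_a [306. 196. 322. 213.] 0.65
cap_a [261. 179. 276. 196.] 0.63
cap_a [284. 188. 300. 200.] 0.51
tray [257. 203. 315. 233.] 0.82
screwdriver [156. 260. 212. 307.] 0.59
tape_measure [177. 224. 201. 249.] 0.68
masking_tape [282. 187. 302. 203.] 0.6
masking_tape [258. 178. 276. 196.] 0.31
seed_tray [386. 168. 424. 198.] 0.73
seed_tray [320. 220. 328. 233.] 0.29
side [ 0.5335 -1.2511  0.7185]
rack [288. 176. 391. 245.] 0.72
tray_handle [309. 199. 377. 222.] 0.67
keeper [295. 192. 330. 246.] 0.6
jar_a [351. 181. 376. 207.] 0.95
jar_a [306. 186. 328. 212.] 0.89
jar_a [236. 233. 268. 272.] 0.77
jar_a [332. 181. 350. 208.] 0.72
jar_a [311. 160. 323. 169.] 0.69
cap_a [331. 185. 350. 192.] 0.57
cap_a [359. 183. 376. 193.] 0.55
cap_a [239. 230. 260. 248.] 0.52
cap_a [307. 186. 323. 199.] 0.46
tray [314. 202. 378. 221.] 0.55
screwdriver [315. 162. 322. 168.] 0.54
tape_measure [358. 162. 370. 182.] 0.56
tape_measure [331. 188. 351. 194.] 0.44
masking_tape [356. 272. 393. 302.] 0.96
seed_tray [356. 271. 390. 300.] 0.16
```

```bash
python3 - <<'E'
from h import *
a=cv2.imread('pics/scene0.png')[150:320,140:440]; b=cv2.imread('pics/side0.png')[140:310,200:420]
a=cv2.resize(a,None,fx=1.8,fy=1.8,interpolation=cv2.INTER_CUBIC); b=cv2.resize(b,None,fx=1.6,fy=1.6,interpolation=cv2.INTER_CUBIC)
H=np.zeros((a.shape[0]+b.shape[0],540,3),np.uint8);H[:a.shape[0],:a.shape[1]]=a;H[a.shape[0]:,:b.shape[1]]=b
cv2.imwrite('pics/m0.png',H)
p=grab('scene');q=grab('side')
print([atz(p,*c,.114).round(3) for c in((268,186),(292,193),(314,203),(415,201))]); print([atz(q,*c,.114).round(3) for c in((315,190),(341,187),(367,187),(250,237))])
print(p['fx'],q['fx'])
E
```

```text
[array([0.644, 0.047, 0.114]), array([0.555, 0.006, 0.114]), array([ 0.46 , -0.017,  0.114]), array([ 0.27 , -0.286,  0.114])]
[array([ 0.468, -0.03 ,  0.114]), array([0.562, 0.002, 0.114]), array([0.657, 0.009, 0.114]), array([ 0.3  , -0.347,  0.114])]
374.48192343342777 378.6779456388201
```

View pics/m0.png

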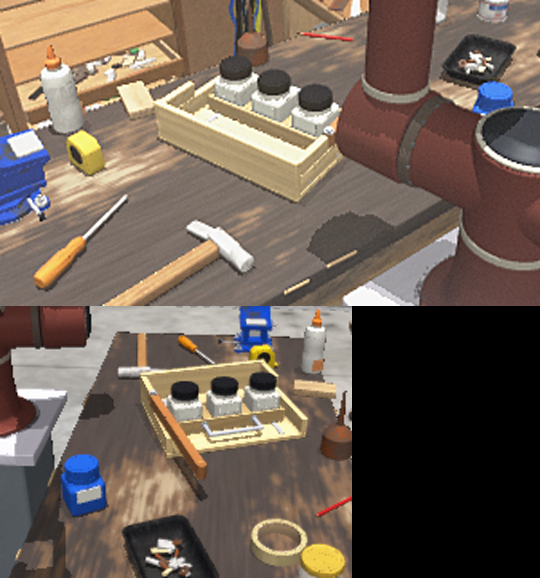

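The scene shows four cap-and-jar candidates. Three are white jars with black caps, at about scene (268,186), (292,193), (314,203). The fourth is a blue jar at scene (415,201) / side (250,245). The three white ones in the tray fit the description, and the blue one is the look-alike. The keeper is open and the mouth faces the side camera. I'll move over the tray now and confirm from the wrist camera.

Emit:
{"api": "arm_command", "payload": {"moves": [[1,[0.3,-0.23,-0.1],0],[1,[0.6,-0.45,-0.2],0],[1,[0.85,-0.67,-0.3],0],[1,[0.85,-0.67,-0.3],0]]}}

```text
time: 1.53
tool_pos: [0.3071, -0.4437, 0.3011]
tool_rot: [-0.0, 0.983, 0.182, 0.0]
contact_force: [0.9, -0.5, 0.5]
gripper_width: 1.002
grasp_force: 0.0
```

Emit:
{"api": "arm_command", "payload": {"moves": [[1,[0.3,-0.23,0],0],[1,[0.6,-0.45,0],0],[1,[0.85,-0.67,0],0],[1,[0.85,-0.67,0],0]]}}

```text
time: 1.87
tool_pos: [0.3903, -0.3034, 0.3012]
tool_rot: [0.0, 0.983, 0.183, 0.0]
contact_force: [0.4, -0.1, -0.4]
gripper_width: 0.999
grasp_force: 0.0
```

Emit:
{"api": "arm_command", "payload": {"moves": [[1,[0.3,-0.23,0],0],[1,[0.6,-0.45,0],0],[1,[0.85,-0.67,0],0],[1,[0.85,-0.67,0],0]]}}

```text
time: 2.2
tool_pos: [0.4731, -0.1636, 0.3012]
tool_rot: [0.0, 0.983, 0.183, 0.0]
contact_force: [1.2, -0.3, 0.8]
gripper_width: 0.999
grasp_force: 0.0
```

Emit:
{"api": "arm_command", "payload": {"moves": [[1,[0.3,-0.2,0],0],[1,[0.6,-0.4,0],0],[1,[0.8,-0.5,0],0],[1,[0.8,-0.5,0],0],[1,[0.8,-0.5,0],0],[1,[0.8,-0.5,0],0]]}}

```text
time: 2.7
tool_pos: [0.5575, -0.0521, 0.3006]
tool_rot: [0.0, 0.983, 0.184, -0.0]
contact_force: [-0.3, -0.8, -0.6]
gripper_width: 0.998
grasp_force: 0.0
```

```bash
python3 - <<'E'
from h import *
np.set_printoptions(precision=4,suppress=True)
s=manip.state(); print({k:s[k] for k in('time','joint_pos','tool_pos','tool_rot','contact_force','ft_torque')})
p=grab('wrist','w1.png'); print('cam',-np.array(p['R']).T@p['t'])
for t in('cap_a','keeper','tray_handle','tray','rack'):
    for d in manip.search_frame(p,t)[:5]:
        e=d['extent'];print(t,np.round(e),round(d['confidence'],2), atz(p,(e[0]+e[2])/2,(e[1]+e[3])/2,.114) if t=='cap_a' else '')
E
```

```text
{'time': 2.7, 'joint_pos': array([-0.2258, -0.1246,  1.7123, -0.0005,  1.5545,  0.9753]), 'tool_pos': array([ 0.5575, -0.0521,  0.3006]), 'tool_rot': array([ 0.0001,  0.983 ,  0.1838, -0.0004]), 'contact_force': array([-0.2725, -0.8404, -0.5824]), 'ft_torque': array([0.0275, 0.0527, 0.0419])}
cam [ 0.624  -0.0265  0.4187]
cap_a [243.  36. 309. 104.] 0.87 [0.6468 0.0321 0.114 ]
cap_a [250. 218. 305. 269.] 0.8 [ 0.4699 -0.0289  0.114 ]
cap_a [250. 133. 304. 191.] 0.56 [0.561  0.0022 0.114 ]
keeper [238. 258. 485. 284.] 0.78 
tray_handle [245.  39. 359. 251.] 0.72 
tray [246.  36. 357. 252.] 0.78 
tray [246.  36. 308. 103.] 0.18 
rack [123.   0. 484. 284.] 0.95
```

View pics/w1.png

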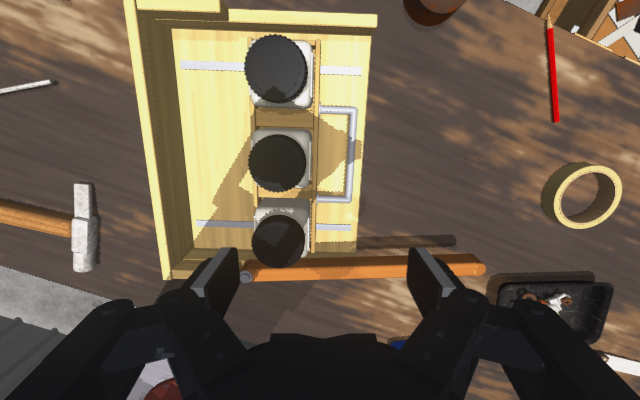

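The wrist view shows three white jars with black caps at about (276,69), (277,162), (278,241), the handle at right (335,155), and the open keeper from its bolt (246,277) to its tip (483,266). Next I fit the rack pose.

```bash
cat >> h.py <<'E'
from scipy.optimize import least_squares
def rk(P,x,y,z):
    c,s=np.cos(P[2]),np.sin(P[2]); return np.array([P[0]+c*x-s*y,P[1]+s*x+c*y,z])
def capbox(p,X):
    a=np.linspace(0,2*np.pi,40); q=np.array([proj(p,[X[0]+.031*np.cos(t),X[1]+.031*np.sin(t),z]) for z in(.093,.114) for t in a])
    return np.r_[q.min(0),q.max(0)]
def totool(s,d):
    from scipy.spatial.transform import Rotation as Ro
    w,x,y,z=s['tool_rot']; return Ro.from_quat([x,y,z,w]).inv().apply(d)/.15
E
python3 - <<'E'
from h import *
np.set_printoptions(precision=4,suppress=True)
P0=np.array([.55,.035,.29]); obs=[]
for n in('wrist','wrist','side','scene'):
    p=grab(n)
    for d in manip.search_frame(p,'cap_a'):
        e=np.array(d['extent'])
        for i,x in enumerate((-.095,0,.095)):
            if np.abs(capbox(p,rk(P0,x,-.033,0))-e).max()<14 and d['confidence']>.4: obs.append((n,p,x,e))
w=[o for o in obs if o[0]=='wrist']; print(len(w),len(obs))
hp=w[0][1]
def f(P,extra=True):
    r=[(capbox(p,rk(P,x,-.033,0))-e)*(1 if n=='wrist' else 1) for n,p,x,e in obs]
    r.append(proj(hp,rk(P,-.157,.015,.081))-[246,276])
    r.append(proj(hp,rk(P,.165,-.14,.05))-[377,17])
    return np.concatenate(r)
r=least_squares(f,P0,loss='soft_l1'); P=r.x; print(P, 'cost',r.cost)
for o in obs: print(o[0],o[2],(capbox(o[1],rk(P,o[2],-.033,0))-o[3]).round(1))
print(f(P)[-4:])
for x in(-.095,0,.095): print('cap',rk(P,x,-.033,.114))
print('handle',rk(P,0,-.121,.032), proj(hp,rk(P,0,-.121,.037)),'corner -',proj(hp,rk(P,-.165,-.14,.05)),'back',proj(hp,rk(P,-.165,.125,.085)))
tip=atz(hp,484,267,.066); h=rk(P,-.157,.015,.066); print('hinge',h,'tip',tip,np.linalg.norm(tip-h), 'ang',P[2]-np.arctan2(*(tip-h)[1::-1]))
np.save('P.npy',P)
E
```

```text
6 12
[0.5468 0.0319 0.3294] cost 46.46822542422211
wrist 0.095 [-1.1 -1.2  0.2  0.4]
wrist 0 [-0.6  1.   0.3  0.8]
wrist -0.095 [ 0.3  0.9  2.2 -1.5]
wrist 0 [-1.7  2.  -0.7  0.9]
wrist 0.095 [-0.2 -1.1  1.1 -1.3]
wrist -0.095 [-0.5 -0.4  0.2  1.5]
side 0.095 [-0.8 -5.   0.3 -1. ]
side -0.095 [ 1.4 -0.8 -1.5  1.8]
side 0 [ 1.2 -2.8 -1.9  2.5]
scene -0.095 [-0.4 -2.6  3.  -1.2]
scene 0.095 [ 5.7 -1.2  4.7 -2. ]
scene 0 [2.6 2.1 2.4 0.7]
[-0.9178 -0.6548  0.9747 -3.0247]
cap [ 0.4676 -0.03    0.114 ]
cap [0.5575 0.0007 0.114 ]
cap [0.6474 0.0314 0.114 ]
handle [ 0.5859 -0.0826  0.032 ] [350.735  157.4624] corner - [357.2603 272.2517] back [161.8703 279.5347]
hinge [ 0.3934 -0.0047  0.066 ] tip [ 0.5147 -0.3094  0.066 ] 0.3280050912916055 ang 1.5213336126224732
```

Emit:
{"api": "arm_command", "payload": {"moves": [[1,[0.127,-0.328,0.3],-0.02],[1,[0.127,-0.328,0.6],-0.04],[1,[0.127,-0.328,0.8],-0.06],[1,[0.127,-0.328,1.0],-0.08],[1,[0.127,-0.328,1.0],-0.1],[1,[0.127,-0.328,1.0],-0.1],[1,[0.127,-0.328,1.0],-0.1]]}}

```text
time: 3.98
tool_pos: [0.5578, 0.0001, 0.1511]
tool_rot: [0.0, 0.879, 0.476, 0.0]
contact_force: [1.6, -0.4, 1.0]
gripper_width: 1.004
grasp_force: 0.0
```

```bash
python3 - <<'E'
from h import *
np.set_printoptions(precision=4,suppress=True)
s=manip.state(); print(s['time'],s['joint_pos'],s['tool_pos'],s['tool_rot'],s['contact_force'],s['ft_torque'])
P=np.load('P.npy');p=grab('wrist','w2.png')
for d in manip.search_frame(p,'cap_a'): print(np.round(d['extent']),round(d['confidence'],2))
for x in(-.095,0,.095): print(capbox(p,rk(P,x,-.033,0)).round())
E
```

```text
3.9833 [-0.1333 -0.0183  1.8659 -0.      1.2935  0.4442] [0.5578 0.0001 0.1511] [0.0001 0.8792 0.4765 0.0002] [ 1.574  -0.4369  1.0025] [ 0.0035 -0.0064  0.03  ]
[224. 287. 284. 351.] 0.81
[269. 179. 376. 281.] 0.6
[368.  38. 494. 163.] 0.57
[188. 285. 285. 379.]
[270. 181. 375. 286.]
[369.  41. 496. 167.]
```

View pics/w2.png

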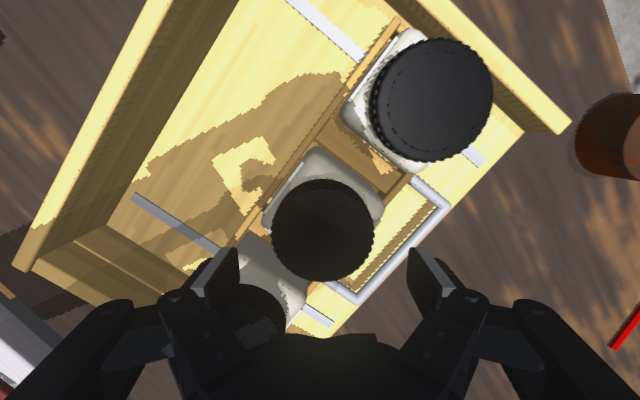

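Close up, the cap under the gripper sits at (322,230) on a white jar. The predicted boxes match within about 3 px, so I'll descend, grip and turn-test.

Emit:
{"api": "arm_command", "payload": {"moves": [[1,[0,0,0.1],0],[1,[0,0,0.2],0],[1,[0,0,0.21],0],[-1,[0,0,0.21],0],[-1,[0,0,0.21],0],[-1,[0,0,0.21],0],[-1,[0,0,0.21],0],[-1,[0,0,0.21],0],[-1,[0,0,0.21],0]]}}

```text
time: 4.83
tool_pos: [0.5585, 0.0, 0.1216]
tool_rot: [0.001, 0.879, 0.478, 0.001]
contact_force: [-2.4, 1.5, 7.0]
gripper_width: 0.687
grasp_force: 64.5
```

Emit:
{"api": "arm_command", "payload": {"moves": [[-1,[0,0,0],0.01],[-1,[0,0,0],0.02],[-1,[0,0,0],0.02]]}}

```text
time: 5.08
tool_pos: [0.5586, 0.0001, 0.1216]
tool_rot: [0.001, 0.907, 0.421, 0.001]
contact_force: [-2.3, 0.3, 4.7]
gripper_width: 0.685
grasp_force: 64.6
```

```bash
cat > st.py <<'E'
from h import *
np.set_printoptions(precision=4,suppress=True)
s=manip.state(); print(s['time'],s['joint_pos'],s['tool_pos'],'ang',2*np.arctan2(s['tool_rot'][2],s['tool_rot'][1]),s['contact_force'],s['ft_torque'],s['gripper_width'],s['grasp_force'])
E
python3 st.py
```

```text
5.0833 [-0.1332  0.0164  1.8846  0.0002  1.2375  0.5692] [0.5586 0.0001 0.1216] ang 0.8683049359299538 [-2.2691  0.3379  4.6629] [ 0.0469  0.2524 -0.0139] 0.6849867585259115 64.59729194641113
```

Emit:
{"api": "arm_command", "payload": {"moves": [[-1,[0,0,0],0.015],[-1,[0,0,0],0.02]]}}

```text
time: 5.25
tool_pos: [0.5586, 0.0002, 0.1216]
tool_rot: [0.0, 0.932, 0.362, 0.001]
contact_force: [-3.3, 2.2, 6.4]
gripper_width: 0.686
grasp_force: 64.6
```

```bash
python3 st.py
```

```text
5.25 [-0.1331  0.0163  1.8846  0.0005  1.2379  0.6959] [0.5586 0.0002 0.1216] ang 0.7416887777246229 [-3.2937  2.1809  6.4458] [0.2618 0.3229 0.1326] 0.6860569080519197 64.6086323261261
```

Emit:
{"api": "arm_command", "payload": {"moves": [[-1,[0,0,0],0.02],[-1,[0,0,0],0.04]]}}

```text
time: 5.42
tool_pos: [0.5583, 0.0005, 0.1217]
tool_rot: [-0.0, 0.97, 0.242, 0.001]
contact_force: [-3.7, 3.1, 7.0]
gripper_width: 0.682
grasp_force: 64.7
```

```bash
python3 st.py
```

```text
5.4167 [-0.1328  0.0161  1.8847  0.0011  1.2389  0.9482] [0.5583 0.0005 0.1217] ang 0.4893967184676555 [-3.6565  3.0576  6.9834] [0.4561 0.5447 0.193 ] 0.6822191770405273 64.7091293334961
```

Emit:
{"api": "arm_command", "payload": {"moves": [[-1,[0,0,0],0.02],[-1,[0,0,0],0.02]]}}

```text
time: 5.58
tool_pos: [0.5583, 0.0004, 0.1216]
tool_rot: [-0.0, 0.983, 0.181, 0.001]
contact_force: [-4.6, 1.5, 7.5]
gripper_width: 0.685
grasp_force: 64.8
```

```bash
python3 st.py
```

```text
5.5833 [-0.1329  0.0161  1.8848  0.0008  1.2389  1.0727] [0.5583 0.0004 0.1216] ang 0.364974435542306 [-4.5799  1.5115  7.5407] [ 0.1793  0.5719 -0.0614] 0.6845792714683714 64.76206541061401
```

Emit:
{"api": "arm_command", "payload": {"moves": [[-1,[0,0,0],0.02],[-1,[0,0,0],0.02]]}}

```text
time: 5.75
tool_pos: [0.5573, 0.0014, 0.1218]
tool_rot: [-0.001, 0.993, 0.121, -0.001]
contact_force: [-8.0, 6.2, 11.1]
gripper_width: 0.686
grasp_force: 65.2
```

```bash
python3 st.py
```

```text
5.75 [-0.132   0.0156  1.885   0.0022  1.2427  1.1947] [0.5573 0.0014 0.1218] ang 0.24342897107472505 [-8.0187  6.211  11.1258] [0.9402 1.3658 1.0634] 0.6860046894324285 65.22207140922546
```

Emit:
{"api": "arm_command", "payload": {"moves": [[-1,[0,0,0],0.01],[-1,[0,0,0],0.015],[-1,[0,0,0],0.015]]}}

```text
time: 6.0
tool_pos: [0.5575, 0.0015, 0.1216]
tool_rot: [-0.001, 0.997, 0.074, -0.0]
contact_force: [-6.8, 5.7, 8.9]
gripper_width: 0.687
grasp_force: 65.7
```

```bash
python3 st.py
```

```text
6.0 [-0.132   0.0158  1.8852  0.003   1.2413  1.2889] [0.5575 0.0015 0.1216] ang 0.14890471145263753 [-6.7815  5.718   8.9427] [1.0159 1.0191 0.1187] 0.6873444712813639 65.69876432418823
```

Emit:
{"api": "arm_command", "payload": {"moves": [[-1,[0,0,0],0.015]]}}

```text
time: 6.08
tool_pos: [0.5568, 0.0019, 0.1219]
tool_rot: [-0.002, 1.0, 0.028, -0.002]
contact_force: [-14.8, 7.6, 23.3]
gripper_width: 0.69
grasp_force: 66.6
```

```bash
python3 st.py
```

```text
6.0833 [-0.1317  0.0153  1.8851  0.0033  1.2447  1.3813] [0.5568 0.0019 0.1219] ang 0.056825004810000544 [-14.7912   7.5834  23.2966] [1.3994 2.5435 0.6252] 0.6896978871586208 66.63088202476501
```

Emit:
{"api": "arm_command", "payload": {"moves": [[-1,[0,0,0],0.015]]}}

```text
time: 6.17
tool_pos: [0.5558, 0.0026, 0.1222]
tool_rot: [-0.003, 1.0, -0.02, -0.003]
contact_force: [-18.8, 11.3, 22.7]
gripper_width: 0.687
grasp_force: 63.2
```

```bash
python3 st.py
```

```text
6.1667 [-0.1312  0.0147  1.8852  0.0045  1.2489  1.4776] [0.5558 0.0026 0.1222] ang -0.03951784319679162 [-18.7825  11.289   22.6582] [1.9937 2.9447 1.2005] 0.6868530665615981 63.18175971508026
```

Emit:
{"api": "arm_command", "payload": {"moves": [[1,[0,0,0],0],[1,[0,0,0],0],[1,[0,0,-0.1],-0.02],[1,[0,0,-0.2],-0.04],[1,[0,0,-0.2],-0.06],[1,[0,0,-0.2],-0.08],[1,[0,0,-0.2],-0.08]]}}

```text
time: 6.75
tool_pos: [0.558, -0.0004, 0.1499]
tool_rot: [0.0, 0.973, 0.231, 0.001]
contact_force: [-0.1, -0.6, 0.9]
gripper_width: 0.998
grasp_force: 0.0
```

```bash
python3 - <<'E'
from h import *
import st
P=np.load('P.npy');p=grab('wrist','w3.png')
for d in manip.search_frame(p,'cap_a'): print(np.round(d['extent']),round(d['confidence'],2))
for x in(-.095,0,.095): print(capbox(p,rk(P,x,-.033,0)).round())
E
```

```text
6.75 [-0.1339 -0.0172  1.867  -0.0003  1.2901  0.9716] [ 0.558  -0.0004  0.1499] ang 0.4653857466113904 [-0.1254 -0.6464  0.9453] [-0.0403  0.0017 -0.0361] 0.9978005925813677 0.0
[262. 313. 341. 345.] 0.87
[283.   2. 406. 130.] 0.85
[267. 180. 373. 282.] 0.68
[257. 309. 348. 402.]
[268. 182. 373. 287.]
[284.  -6. 409. 131.]
```

View pics/w3.png

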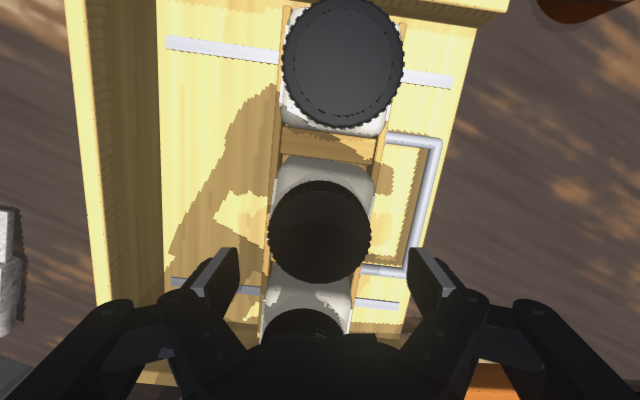

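The jar stands square in its well, with its cap at (320,232). I'll regrip slightly higher and verify that it is tight.

Emit:
{"api": "arm_command", "payload": {"moves": [[1,[0,0,0.1],0],[1,[0,0,0.17],0],[-1,[0,0,0.17],0],[-1,[0,0,0.17],0],[-1,[0,0,0.17],0],[-1,[0,0,0.17],0],[-1,[0,0,0.17],0]]}}

```text
time: 7.43
tool_pos: [0.5571, 0.0002, 0.1236]
tool_rot: [-0.0, 0.973, 0.23, -0.0]
contact_force: [-1.3, 0.4, -2.1]
gripper_width: 0.681
grasp_force: 64.9
```

Emit:
{"api": "arm_command", "payload": {"moves": [[-1,[0,0,0],0.01],[-1,[0,0,0],0.02]]}}

```text
time: 7.6
tool_pos: [0.5556, 0.0004, 0.1237]
tool_rot: [-0.0, 0.985, 0.17, -0.003]
contact_force: [-8.8, 1.4, 5.1]
gripper_width: 0.681
grasp_force: 65.2
```

```bash
python3 st.py
```

```text
7.6 [-0.1325  0.012   1.885  -0.0014  1.2503  1.0975] [0.5556 0.0004 0.1237] ang 0.3412293575285527 [-8.7958  1.3877  5.1227] [0.3508 1.5839 1.8834] 0.6808906935350862 65.1504135131836
```

Emit:
{"api": "arm_command", "payload": {"moves": [[-1,[0,0,0],0.01]]}}

```text
time: 7.68
tool_pos: [0.5553, 0.0006, 0.1248]
tool_rot: [-0.001, 0.991, 0.137, -0.004]
contact_force: [-12.4, 2.8, 11.1]
gripper_width: 0.681
grasp_force: 61.6
```

```bash
python3 st.py
```

```text
7.6833 [-0.1325  0.0109  1.8843 -0.0009  1.2539  1.1631] [0.5553 0.0006 0.1248] ang 0.2754817749133249 [-12.3774   2.7763  11.078 ] [0.4517 2.0281 0.532 ] 0.680928009831632 61.633479595184326
```

The middle cap is now tight: 1.9 N·m after just the jar's play. Next is the far jar.

Emit:
{"api": "arm_command", "payload": {"moves": [[1,[0,0,0],0],[1,[0,0,-0.05],0],[1,[0,0,-0.2],-0.02],[1,[0.2,-0.012,-0.2],-0.04],[1,[0.4,-0.025,-0.2],-0.06],[1,[0.632,-0.037,-0.2],-0.08],[1,[0.632,-0.037,-0.2],-0.1],[1,[0.632,-0.037,-0.2],-0.1]]}}

```text
time: 8.35
tool_pos: [0.6489, 0.0313, 0.1542]
tool_rot: [0.0, 0.899, 0.438, 0.0]
contact_force: [0.5, -0.5, 0.4]
gripper_width: 0.997
grasp_force: 0.0
```

```bash
python3 - <<'E'
from h import *
import st
P=np.load('P.npy');p=grab('wrist')
for d in manip.search_frame(p,'cap_a'): print(np.round(d['extent']),round(d['confidence'],2))
for x in(-.095,0,.095): print(capbox(p,rk(P,x,-.033,0)).round())
E
```

```text
8.35 [-0.0661  0.1884  1.6405 -0.0003  1.3115  0.5984] [0.6489 0.0313 0.1542] ang 0.9064030600189198 [ 0.5234 -0.4683  0.4179] [-0.0158  0.0277 -0.0387] 0.9965737028838514 0.0
[270. 180. 374. 281.] 0.86
[158. 382. 180. 400.] 0.62
[223. 287. 293. 349.] 0.62
[144. 376. 234. 460.]
[200. 289. 294. 382.]
[270. 182. 373. 285.]
```

Emit:
{"api": "arm_command", "payload": {"moves": [[1,[0,0,0.1],0],[1,[0,0,0.2],0],[-1,[0,0,0.2],0],[-1,[0,0,0.2],0],[-1,[0,0,0.2],0],[-1,[0,0,0.2],0],[-1,[0,0,0.2],0]]}}

```text
time: 9.03
tool_pos: [0.6468, 0.0311, 0.1233]
tool_rot: [-0.0, 0.9, 0.436, -0.0]
contact_force: [-0.2, 0.2, -4.2]
gripper_width: 0.684
grasp_force: 64.9
```

Emit:
{"api": "arm_command", "payload": {"moves": [[-1,[0,0,0],0.01],[-1,[0,0,0],0.02]]}}

```text
time: 9.2
tool_pos: [0.6461, 0.0314, 0.1232]
tool_rot: [-0.001, 0.925, 0.38, -0.001]
contact_force: [-3.8, 1.6, -2.1]
gripper_width: 0.68
grasp_force: 65.1
```

```bash
python3 st.py
```

```text
9.2 [-0.0663  0.2164  1.6637 -0.0002  1.2647  0.726 ] [0.6461 0.0314 0.1232] ang 0.778592183481981 [-3.7515  1.5659 -2.1369] [0.3013 0.5662 2.3529] 0.6803155359911106 65.09520649909973
```

Emit:
{"api": "arm_command", "payload": {"moves": [[-1,[0,0,0],0.01]]}}

```text
time: 9.28
tool_pos: [0.6451, 0.031, 0.1232]
tool_rot: [-0.0, 0.936, 0.352, -0.003]
contact_force: [-6.2, -0.8, 1.1]
gripper_width: 0.679
grasp_force: 64.0
```

```bash
python3 st.py
```

```text
9.2833 [-0.0661  0.2161  1.664  -0.0027  1.2677  0.7871] [0.6451 0.031  0.1232] ang 0.718408675425784 [-6.2186 -0.806   1.1002] [-0.0874  1.277   2.3142] 0.678801891573944 64.03279066085815
```

The far cap is tight already: it resisted with 2.35 N·m at once. Next is the near jar.

Emit:
{"api": "arm_command", "payload": {"moves": [[1,[0,0,0],0],[1,[0,0,-0.05],0],[1,[0,0,-0.2],-0.015],[1,[-0.2,-0.08,-0.2],-0.035],[1,[-0.4,-0.16,-0.2],-0.035],[1,[-0.6,-0.24,-0.2],-0.035]]}}

```text
time: 9.78
tool_pos: [0.5561, -0.001, 0.156]
tool_rot: [0.001, 0.893, 0.451, 0.002]
contact_force: [0.7, -0.2, -0.3]
gripper_width: 0.999
grasp_force: 0.0
```

Emit:
{"api": "arm_command", "payload": {"moves": [[1,[-0.25,-0.18,0],0],[1,[-0.505,-0.359,0],0],[1,[-0.505,-0.359,0],0],[1,[-0.505,-0.359,0],0]]}}

```text
time: 10.12
tool_pos: [0.4659, -0.0301, 0.1546]
tool_rot: [0.001, 0.893, 0.45, 0.001]
contact_force: [0.6, -0.4, -0.1]
gripper_width: 1.004
grasp_force: 0.0
```

```bash
python3 - <<'E'
from h import *
import st
P=np.load('P.npy');p=grab('wrist')
for d in manip.search_frame(p,'cap_a'): print(np.round(d['extent']),round(d['confidence'],2))
for x in(-.095,0,.095): print(capbox(p,rk(P,x,-.033,0)).round())
E
```

```text
10.1167 [-0.2243 -0.2557  2.0727  0.0002  1.3225  0.4134] [ 0.4659 -0.0301  0.1546] ang 0.9330864241490111 [ 0.5649 -0.3946 -0.0551] [ 0.0263 -0.0199  0.0248] 1.0041317589798973 0.0
[275. 178. 378. 278.] 0.67
[368.  31. 486. 156.] 0.65
[504.   1. 550.   6.] 0.61
[253.   0. 531. 224.] 0.39
[415.   0. 551.  55.] 0.24
[274. 179. 377. 282.]
[364.  33. 488. 158.]
[ 474. -177.  639.   11.]
```

Emit:
{"api": "arm_command", "payload": {"moves": [[1,[0,0,0.1],0],[1,[0,0,0.2],0],[-1,[0,0,0.2],0],[-1,[0,0,0.2],0],[-1,[0,0,0.2],0],[-1,[0,0,0.2],0],[-1,[0,0,0.2],0]]}}

```text
time: 10.8
tool_pos: [0.4687, -0.0296, 0.1251]
tool_rot: [0.001, 0.893, 0.451, 0.001]
contact_force: [1.5, 1.1, 0.8]
gripper_width: 0.681
grasp_force: 65.0
```

Emit:
{"api": "arm_command", "payload": {"moves": [[-1,[0,0,0],0.01],[-1,[0,0,0],0.02]]}}

```text
time: 10.97
tool_pos: [0.4682, -0.0297, 0.125]
tool_rot: [0.001, 0.92, 0.392, 0.001]
contact_force: [0.5, 0.3, 1.5]
gripper_width: 0.678
grasp_force: 65.2
```

```bash
python3 st.py
```

```text
10.9667 [-0.2222 -0.2123  2.0897  0.0002  1.262   0.542 ] [ 0.4682 -0.0297  0.125 ] ang 0.8065317141687318 [0.517  0.3464 1.531 ] [ 0.0912 -0.0712  0.188 ] 0.6780050931048194 65.1983392238617
```

Emit:
{"api": "arm_command", "payload": {"moves": [[-1,[0,0,0],0.01]]}}

```text
time: 11.05
tool_pos: [0.4682, -0.0296, 0.125]
tool_rot: [0.0, 0.932, 0.363, 0.001]
contact_force: [-0.1, 0.7, 1.7]
gripper_width: 0.685
grasp_force: 65.2
```

```bash
python3 st.py
```

```text
11.05 [-0.2222 -0.2124  2.0898  0.0003  1.2621  0.6049] [ 0.4682 -0.0296  0.125 ] ang 0.7435909070494755 [-0.1208  0.7347  1.6885] [ 0.1709 -0.0518  0.1924] 0.685365790209787 65.19681215286255
```

The near cap is loose: it turned 0.19 rad at 0.19 N·m. I'll continue in steps.

Emit:
{"api": "arm_command", "payload": {"moves": [[-1,[0,0,0],0.02],[-1,[0,0,0],0.04],[-1,[0,0,0],0.05]]}}

```text
time: 11.3
tool_pos: [0.4681, -0.0293, 0.125]
tool_rot: [-0.0, 0.977, 0.212, 0.001]
contact_force: [0.3, 2.1, 1.6]
gripper_width: 0.684
grasp_force: 65.3
```

```bash
python3 st.py
```

```text
11.3 [-0.222  -0.2126  2.0899  0.0012  1.2626  0.9211] [ 0.4681 -0.0293  0.125 ] ang 0.4273667199495208 [0.2638 2.1152 1.5604] [0.4005 0.0147 0.1778] 0.6835213438139705 65.31249403953552
```

Emit:
{"api": "arm_command", "payload": {"moves": [[-1,[0,0,0],0.019]]}}

```text
time: 11.38
tool_pos: [0.4681, -0.0292, 0.125]
tool_rot: [-0.0, 0.988, 0.154, 0.001]
contact_force: [-0.6, 2.0, 1.9]
gripper_width: 0.682
grasp_force: 65.3
```

```bash
python3 st.py
```

```text
11.3833 [-0.2219 -0.2125  2.0899  0.0014  1.2627  1.0394] [ 0.4681 -0.0292  0.125 ] ang 0.3090807386891305 [-0.5954  2.0227  1.8533] [0.485  0.0408 0.1982] 0.6816891972115696 65.33938407897949
```

Emit:
{"api": "arm_command", "payload": {"moves": [[-1,[0,0,0],0.019]]}}

```text
time: 11.47
tool_pos: [0.468, -0.0291, 0.125]
tool_rot: [-0.0, 0.996, 0.094, 0.001]
contact_force: [-1.1, 3.7, 2.4]
gripper_width: 0.686
grasp_force: 65.4
```

```bash
python3 st.py
```

```text
11.4667 [-0.2218 -0.2126  2.09    0.0016  1.2628  1.1604] [ 0.468  -0.0291  0.125 ] ang 0.1881416097604351 [-1.0716  3.7299  2.3647] [0.5278 0.0084 0.2323] 0.6859915618065375 65.35197973251343
```

Emit:
{"api": "arm_command", "payload": {"moves": [[-1,[0,0,0],0.019]]}}

```text
time: 11.55
tool_pos: [0.468, -0.029, 0.125]
tool_rot: [-0.001, 0.999, 0.034, 0.001]
contact_force: [0.2, 3.0, 2.7]
gripper_width: 0.683
grasp_force: 65.4
```

```bash
python3 st.py
```

```text
11.55 [-0.2218 -0.2126  2.0899  0.0018  1.2629  1.2799] [ 0.468 -0.029  0.125] ang 0.06854898745898275 [0.1909 2.9775 2.7204] [0.5603 0.0816 0.172 ] 0.682740632061924 65.35775184631348
```

Emit:
{"api": "arm_command", "payload": {"moves": [[-1,[0,0,0],0.019]]}}

```text
time: 11.63
tool_pos: [0.4681, -0.029, 0.125]
tool_rot: [-0.001, 1.0, -0.025, 0.001]
contact_force: [0.1, 4.5, 2.2]
gripper_width: 0.682
grasp_force: 65.4
```

```bash
python3 st.py
```

```text
11.6333 [-0.2217 -0.2126  2.0899  0.002   1.263   1.3993] [ 0.4681 -0.029   0.125 ] ang -0.05081546436661762 [0.0521 4.4924 2.207 ] [0.5875 0.0523 0.2243] 0.6822773968472226 65.36064147949219
```

Emit:
{"api": "arm_command", "payload": {"moves": [[-1,[0,0,0],0.019]]}}

```text
time: 11.72
tool_pos: [0.4681, -0.0288, 0.125]
tool_rot: [-0.001, 0.996, -0.085, 0.001]
contact_force: [0.3, 5.5, 2.3]
gripper_width: 0.683
grasp_force: 65.5
```

```bash
python3 st.py
```

```text
11.7167 [-0.2216 -0.2126  2.0899  0.0023  1.2629  1.5185] [ 0.4681 -0.0288  0.125 ] ang -0.17001122433839028 [0.2686 5.4896 2.3226] [ 1.1062 -0.2276  0.6658] 0.6827367804142856 65.51539421081543
```

Emit:
{"api": "arm_command", "payload": {"moves": [[-1,[0,0,0],0.015]]}}

```text
time: 11.8
tool_pos: [0.4673, -0.0286, 0.125]
tool_rot: [-0.001, 0.992, -0.129, -0.001]
contact_force: [-16.5, 8.0, 17.7]
gripper_width: 0.677
grasp_force: 66.8
```

```bash
python3 st.py
```

```text
11.8 [-0.2212 -0.2128  2.0901  0.0018  1.2656  1.608 ] [ 0.4673 -0.0286  0.125 ] ang -0.25892587534587663 [-16.5185   8.0368  17.6697] [1.4545 2.41   1.693 ] 0.6769609849435242 66.82913303375244
```

Emit:
{"api": "arm_command", "payload": {"moves": [[-1,[0,0,0],0.01]]}}

```text
time: 11.88
tool_pos: [0.4666, -0.0283, 0.1252]
tool_rot: [-0.001, 0.987, -0.16, -0.002]
contact_force: [-2.0, -3.8, 2.6]
gripper_width: 0.681
grasp_force: 63.6
```

```bash
python3 st.py
```

```text
11.8833 [-0.2209 -0.2133  2.0902  0.0016  1.2685  1.6707] [ 0.4666 -0.0283  0.1252] ang -0.32124458401761274 [-1.958  -3.7653  2.6491] [-0.6013  0.265  -0.042 ] 0.6813947891973164 63.579479455947876
```

Emit:
{"api": "arm_command", "payload": {"moves": [[1,[0,0,0],0],[1,[0,0,0],0],[1,[0,0,0],-0.02],[1,[0,0,0],-0.04],[1,[0,0,0],-0.06],[1,[0,0,0],-0.06],[-1,[0,0,0],-0.06],[-1,[0,0,0],-0.06],[-1,[0,0,0],-0.06],[-1,[0,0,0],-0.06],[-1,[0,0,0],-0.06]]}}

```text
time: 12.8
tool_pos: [0.4677, -0.03, 0.1246]
tool_rot: [0.0, 1.0, 0.027, 0.0]
contact_force: [-2.6, -1.1, 5.7]
gripper_width: 0.686
grasp_force: 64.4
```

Emit:
{"api": "arm_command", "payload": {"moves": [[-1,[0,0,0],0.01],[-1,[0,0,0],0.02]]}}

```text
time: 12.97
tool_pos: [0.4666, -0.0287, 0.1245]
tool_rot: [-0.001, 0.999, -0.036, -0.002]
contact_force: [-7.5, 4.5, 11.0]
gripper_width: 0.684
grasp_force: 65.2
```

```bash
python3 st.py
```

```text
12.9667 [-0.2218 -0.2126  2.0908  0.0019  1.2668  1.4199] [ 0.4666 -0.0287  0.1245] ang -0.0714042350544564 [-7.4938  4.4938 10.993 ] [0.7114 1.0882 1.5185] 0.6840663025132981 65.22003650665283
```

The near cap is tight (1.5 N·m within the play), so all three are now tight. I'll go to the front of the handle.

Emit:
{"api": "arm_command", "payload": {"moves": [[1,[0,0,0],0],[1,[0,0,0],0],[1,[0,0,-0.2],0],[1,[0.05,0.05,-0.3],-0.02],[1,[0.3,0.2,-0.3],-0.04],[1,[0.6,0.4,-0.3],-0.063],[-1,[0.924,0.567,-0.3],-0.063],[-1,[0.924,0.567,-0.3],-0.063],[-1,[0.924,0.567,-0.3],-0.063]]}}

```text
time: 13.72
tool_pos: [0.6028, -0.1273, 0.1681]
tool_rot: [0.001, 0.987, 0.161, 0.001]
contact_force: [-0.5, -0.2, 0.7]
gripper_width: 0.604
grasp_force: 0.0
```

```bash
python3 - <<'E'
from h import *
import st
P=np.load('P.npy');s=manip.state();d=s['tool_pos']-[P[0],P[1],0];c,q=np.cos(P[2]),np.sin(P[2]);print('rack',c*d[0]+q*d[1],-q*d[0]+c*d[1])
p=grab('wrist','w4.png')
for t in('tray_handle','keeper'):print(t,[(np.round(d['extent']),round(d['confidence'],2)) for d in manip.search_frame(p,t)])
for X in((-.06,-.121,.037),(.06,-.121,.037),(-.157,.015,.081),(0,-.076,.046)):print(proj(p,rk(P,*X)).round())
E
```

```text
13.7167 [-0.3287  0.099   1.7148 -0.0005  1.3257  0.9191] [ 0.6028 -0.1273  0.1681] ang 0.32311623883614204 [-0.496  -0.1875  0.7292] [ 0.0414  0.0045 -0.0282] 0.6040813905547665 0.0
rack 0.0014708273935944219 -0.16880020152106545
tray_handle [(array([106.,  24., 278., 276.]), 0.78), (array([ 66., 157., 211., 273.]), 0.39)]
keeper [(array([178., 332., 456., 384.]), 0.75)]
[274. 258.]
[266. 131.]
[124. 377.]
[217. 202.]
```

View pics/w4.png

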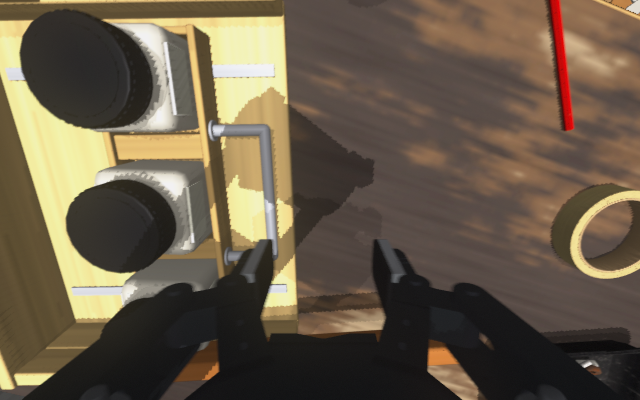

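The handle's cross-bar runs (268,130)–(272,258), as predicted, and the gripper is in front of it. I'll lower with shut fingers and push.

Emit:
{"api": "arm_command", "payload": {"moves": [[-1,[0,0,0],0],[-1,[0,0,0.2],0],[-1,[0,0,0.4],0],[-1,[0,0,0.6],0],[-1,[0,0,0.8],0],[-1,[0,0,0.82],0],[-1,[0,0,0.82],0]]}}

```text
time: 14.45
tool_pos: [0.597, -0.1229, 0.0437]
tool_rot: [-0.001, 0.987, 0.162, -0.002]
contact_force: [-0.2, -0.4, -0.3]
gripper_width: -0.0
grasp_force: 0.0
```

Emit:
{"api": "arm_command", "payload": {"moves": [[-1,[0,-0.05,0],0],[-1,[0,-0.1,0],0],[-1,[0,-0.15,0],0],[-1,[0,-0.2,0],0],[-1,[0,-0.25,0],0],[-1,[0,-0.3,0],0],[-1,[0,-0.35,0],0],[-1,[0,-0.4,0],0],[-1,[0,-0.45,0],0],[-1,[0,-0.5,0],0]]}}

```text
time: 15.28
tool_pos: [0.5769, -0.0545, 0.0482]
tool_rot: [0.003, 0.987, 0.162, 0.002]
contact_force: [1.3, -8.0, 2.4]
gripper_width: -0.002
grasp_force: 3.5
```

```bash
cat > rs.py <<'E'
from h import *
import st
P=np.load('P.npy');s=manip.state();d=s['tool_pos']-[P[0],P[1],0];c,q=np.cos(P[2]),np.sin(P[2]);F=s['contact_force'];print('rack',c*d[0]+q*d[1],-q*d[0]+c*d[1],'F',c*F[0]+q*F[1],-q*F[0]+c*F[1])
E
python3 rs.py
```

```text
15.2833 [-0.2209  0.1631  1.8669 -0.0043  1.1065  1.0258] [ 0.5769 -0.0545  0.0482] ang 0.32603377011021784 [ 1.2609 -8.0426  2.424 ] [-1.123   0.0191  0.025 ] -0.0019014155647266407 3.5394973307847977
rack 0.0005533666003317735 -0.09149991639212574 F -1.4080948680457628 -8.018089168251572
```

Emit:
{"api": "arm_command", "payload": {"moves": [[-1,[0,-0.05,0],0],[-1,[0,-0.1,0],0],[-1,[0,-0.15,0],0],[-1,[0,-0.2,0],0],[-1,[0,-0.25,0],0],[-1,[0,-0.28,0],0]]}}

```text
time: 15.78
tool_pos: [0.563, -0.0141, 0.048]
tool_rot: [0.002, 0.987, 0.163, 0.001]
contact_force: [-1.0, -7.3, 3.0]
gripper_width: 0.001
grasp_force: 3.6
```

```bash
python3 rs.py
```

```text
15.7833 [-0.1556  0.1289  1.9056 -0.0039  1.1037  1.0904] [ 0.563  -0.0141  0.048 ] ang 0.32655873598874907 [-0.9566 -7.2794  3.0435] [-1.1026  0.2171 -0.0008] 0.000574142299906709 3.5891977697610855
rack 0.00041624738626276983 -0.04879631848315224 F -3.259558008828393 -6.578782031460076
```

Emit:
{"api": "arm_command", "payload": {"moves": [[-1,[0,-0.04,0],0],[-1,[0,-0.08,0],0]]}}

```text
time: 15.95
tool_pos: [0.5592, -0.0033, 0.048]
tool_rot: [0.003, 0.987, 0.162, 0.001]
contact_force: [-0.6, -8.4, 3.6]
gripper_width: 0.002
grasp_force: 3.8
```

```bash
python3 rs.py
```

```text
15.95 [-0.137   0.1204  1.915  -0.0047  1.1029  1.1096] [ 0.5592 -0.0033  0.048 ] ang 0.3263892859288597 [-0.5845 -8.421   3.6398] [-1.1531  0.33    0.042 ] 0.002150086990573291 3.778127431869507
rack 0.00035681955139185186 -0.03730564999014779 F -3.2766699374112163 -7.7793722843488045
```

Emit:
{"api": "arm_command", "payload": {"moves": [[-1,[0,-0.02,0],0],[-1,[0,-0.04,0],0]]}}

```text
time: 16.12
tool_pos: [0.5589, -0.0021, 0.0483]
tool_rot: [0.008, 0.986, 0.164, 0.002]
contact_force: [5.7, -31.6, -4.6]
gripper_width: -0.002
grasp_force: 13.8
```

```bash
python3 rs.py
```

```text
16.1167 [-0.1301  0.1166  1.9186 -0.0167  1.0971  1.1191] [ 0.5589 -0.0021  0.0483] ang 0.3291752977477174 [  5.7253 -31.6088  -4.5589] [-5.2419 -0.8794  0.0629] -0.0021944573175341807 13.840489089488983
rack 0.000433429900027758 -0.03612801219690555 F -4.805732590431406 -31.761655416589647
```

Emit:
{"api": "arm_command", "payload": {"moves": [[-1,[0,-0.02,0],0],[-1,[0,-0.03,0],0]]}}

```text
time: 16.28
tool_pos: [0.5588, -0.0017, 0.0485]
tool_rot: [0.013, 0.986, 0.164, 0.003]
contact_force: [7.1, -41.4, -7.3]
gripper_width: 0.001
grasp_force: 17.8
```

```bash
python3 rs.py
```

```text
16.2833 [-0.126   0.1142  1.9209 -0.0249  1.0928  1.1264] [ 0.5588 -0.0017  0.0485] ang 0.3296838128900949 [  7.0914 -41.3933  -7.2977] [-6.9014 -1.373   0.049 ] 0.0006097806965663883 17.817108035087585
rack 0.00046355532674925877 -0.03566464068407578 F -6.677647688050147 -41.46209376848189
```

The tray hit its stop (41 N, no further travel). I'll back off and go round to the far side of the open keeper.

Emit:
{"api": "arm_command", "payload": {"moves": [[-1,[0,0.2,0],0],[-1,[0,0.4,0],0],[-1,[0,0.4,-0.25],0],[-1,[0,0.4,-0.5],0],[-1,[0,0.4,-0.8],0],[-1,[0,0.4,-0.8],0]]}}

```text
time: 16.78
tool_pos: [0.579, -0.0495, 0.1764]
tool_rot: [0.003, 0.987, 0.162, 0.008]
contact_force: [1.2, 0.3, 1.5]
gripper_width: 0.003
grasp_force: 0.0
```

Emit:
{"api": "arm_command", "payload": {"moves": [[-1,[-0.25,0.22,0],0],[-1,[-0.5,0.45,0],0],[-1,[-0.75,0.7,0],0],[-1,[-1.0,0.9,0],0],[-1,[-1.0,0.9,0],0]]}}

```text
time: 17.2
tool_pos: [0.4741, -0.2261, 0.1669]
tool_rot: [0.001, 0.987, 0.162, 0.001]
contact_force: [0.7, 0.1, 0.6]
gripper_width: -0.003
grasp_force: 0.0
```

Emit:
{"api": "arm_command", "payload": {"moves": [[-1,[-0.15,0,0],0],[-1,[-0.3,0,0],0],[-1,[-0.3,0,0],0]]}}

```text
time: 17.45
tool_pos: [0.4302, -0.2399, 0.1662]
tool_rot: [0.0, 0.987, 0.16, -0.0]
contact_force: [1.1, 0.3, -0.8]
gripper_width: -0.001
grasp_force: 0.0
```

```bash
python3 rs.py; python3 - <<'E'
from h import *
P=np.load('P.npy')
p=grab('side','s5.png'); I=cv2.imread('pics/s5.png')
h=rk(P,-.157,.015,.066)
print('hinge',proj(p,h)); 
for th in(1.45,1.52,1.6): print(th,proj(p,rk(P,-.157+.321*np.cos(th),.015-.321*np.sin(th),.066)).round(1))
for x in(-.095,0,.095): print('home cap',capbox(p,rk(P,x,.067,0)).round())
for t in('cap_a','keeper'): print(t,[np.round(d['extent']) for d in manip.search_frame(p,t)])
cv2.imwrite('pics/s5c.png',cv2.resize(I[140:310,200:420],None,fx=3,fy=3,interpolation=cv2.INTER_CUBIC))
E
```

```text
17.45 [-0.6594 -0.198   2.0043 -0.0009  1.3348  0.5893] [ 0.4302 -0.2399  0.1662] ang 0.3222440947168467 [ 1.1274  0.2674 -0.7819] [ 0.0358  0.0356 -0.0263] -0.0011725724580824376 0.0
rack -0.19826251977335435 -0.21947264689809448 F 1.1532701291708654 -0.1116222287983723
hinge [295.23524729 197.93226067]
1.45 [331.3 243.3]
1.52 [324.4 244.8]
1.6 [316.2 246.1]
home cap [300. 176. 316. 187.]
home cap [323. 173. 339. 185.]
home cap [346. 171. 362. 182.]
cap_a [array([239., 231., 259., 247.]), array([324., 175., 341., 182.]), array([349., 172., 362., 182.]), array([305., 176., 315., 185.])]
keeper [array([295., 193., 330., 250.]), array([289., 173., 395., 249.]), array([277., 270., 334., 323.])]
```

View pics/s5c.png

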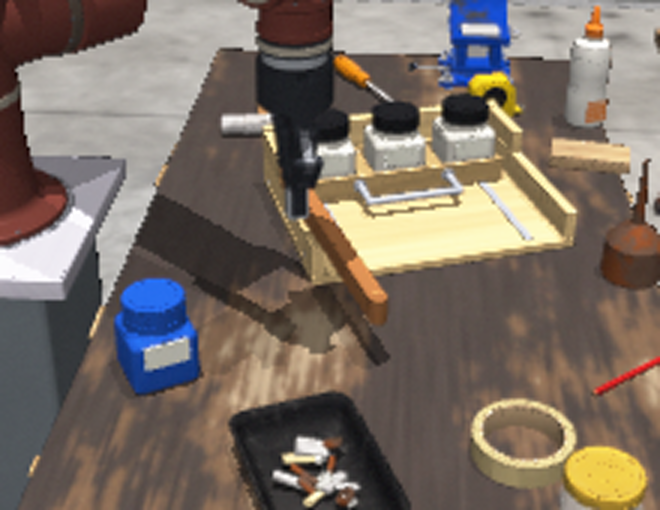

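The tray is home: the caps match their predicted home boxes. The keeper is still open, with its tip at about (327,245). I'll lower the fingers beside the bar and work out the arc.

Emit:
{"api": "arm_command", "payload": {"moves": [[-1,[0,0,0.2],0],[-1,[0,0,0.4],0],[-1,[0,0,0.58],0],[-1,[0,0,0.58],0],[-1,[0,0,0.58],0]]}}

```text
time: 18.02
tool_pos: [0.4323, -0.2378, 0.0777]
tool_rot: [-0.001, 0.987, 0.163, -0.001]
contact_force: [0.0, 0.2, 0.2]
gripper_width: 0.001
grasp_force: 0.0
```

```bash
python3 rs.py; python3 - <<'E'
from h import *
P=np.load('P.npy');s=manip.state();c,q=np.cos(P[2]),np.sin(P[2])
p0=s['tool_pos'][:2]
for k,th in enumerate(np.arange(1.55,-.051,-.1)):
    r,o=.235,.022
    X=rk(P,-.157+r*np.cos(th)-o*np.sin(th),.015-r*np.sin(th)-o*np.cos(th),0)
    print(round(th,2),totool(s,X-np.r_[p0,0])[:2].round(3))
E
```

```text
18.0167 [-0.6539 -0.0762  2.0572  0.0002  1.164   0.5902] [ 0.4323 -0.2378  0.0777] ang 0.32666386364198075 [0.043  0.1919 0.227 ] [-0.0387 -0.0272 -0.0218] 0.0014746814487216194 0.0
rack -0.1955496778146391 -0.21818095240792734 F 0.10274458527904817 0.16763426317391084
1.55 [0.143 0.014]
1.45 [0.3   0.018]
1.35 [0.457 0.005]
1.25 [ 0.612 -0.023]
1.15 [ 0.763 -0.067]
1.05 [ 0.909 -0.125]
0.95 [ 1.048 -0.198]
0.85 [ 1.18  -0.284]
0.75 [ 1.302 -0.383]
0.65 [ 1.414 -0.493]
0.55 [ 1.514 -0.615]
0.45 [ 1.602 -0.745]
0.35 [ 1.676 -0.884]
0.25 [ 1.736 -1.03 ]
0.15 [ 1.781 -1.18 ]
0.05 [ 1.811 -1.335]
-0.05 [ 1.825 -1.491]
```

Emit:
{"api": "arm_command", "payload": {"moves": [[-1,[0.143,0.014,0],0],[-1,[0.3,0.018,0],0],[-1,[0.457,0.005,0],0],[-1,[0.612,-0.023,0],0],[-1,[0.763,-0.067,0],0],[-1,[0.909,-0.125,0],0]]}}

```text
time: 18.52
tool_pos: [0.5588, -0.1777, 0.082]
tool_rot: [0.001, 0.987, 0.162, 0.002]
contact_force: [-0.6, -0.5, -0.3]
gripper_width: -0.0
grasp_force: 0.5
```

```bash
python3 rs.py
```

```text
18.5167 [-0.4347  0.1299  1.8383 -0.0004  1.169   0.8105] [ 0.5588 -0.1777  0.082 ] ang 0.3256964927962548 [-0.5781 -0.4726 -0.3192] [-0.0295  0.159   0.042 ] -0.00048091500330007885 0.4535212798509747
rack -0.05648048014192715 -0.20226163499267572 F -0.6998728179346634 -0.2601815528895547
```

Emit:
{"api": "arm_command", "payload": {"moves": [[-1,[0.139,-0.073,0],0],[-1,[0.271,-0.159,0],0],[-1,[0.393,-0.258,0],0],[-1,[0.505,-0.368,0],0],[-1,[0.605,-0.49,0],0],[-1,[0.693,-0.62,0],0]]}}

```text
time: 19.02
tool_pos: [0.6273, -0.0554, 0.0823]
tool_rot: [0.001, 0.987, 0.162, 0.002]
contact_force: [-1.2, -1.3, -1.0]
gripper_width: 0.001
grasp_force: 0.4
```

```bash
python3 rs.py
```

```text
19.0167 [-0.2061  0.2233  1.7312 -0.0005  1.1822  1.039 ] [ 0.6273 -0.0554  0.0823] ang 0.3259140535843253 [-1.1593 -1.2915 -1.0176] [-0.0839  0.0647  0.0514] 0.0009499428146074108 0.42893005069345236
rack 0.04792359032677797 -0.10870490082421365 F -1.5147344405828855 -0.8470847718626622
```

Light contact, and the bar is moving. Now the last 0.45 rad.

Emit:
{"api": "arm_command", "payload": {"moves": [[-1,[0.074,-0.139,0],0],[-1,[0.134,-0.285,0],0],[-1,[0.179,-0.435,0],0],[-1,[0.2,-0.54,0],0]]}}

```text
time: 19.35
tool_pos: [0.6293, 0.0322, 0.0823]
tool_rot: [0.0, 0.987, 0.163, 0.002]
contact_force: [-0.9, -0.9, 0.9]
gripper_width: 0.003
grasp_force: 0.4
```

```bash
python3 rs.py; python3 - <<'E'
from h import *
P=np.load('P.npy')
p=grab('wrist','w6.png');print(proj(p,rk(P,-.157,.005,.081)),proj(p,rk(P,.164,.005,.081)))
E
```

```text
19.35 [-0.067   0.224   1.7303  0.0002  1.1823  1.1767] [0.6293 0.0322 0.0823] ang 0.32710728772739606 [-0.8829 -0.9354  0.9322] [-0.1685  0.0648  0.0029] 0.0025361024255268266 0.37963795599353034
rack 0.07816311245119165 -0.02643013254371951 F -1.1379321309160413 -0.5995355363781809
[278.59127077 569.85042589] [241.16566414  75.84090546]
```

View pics/w6.png

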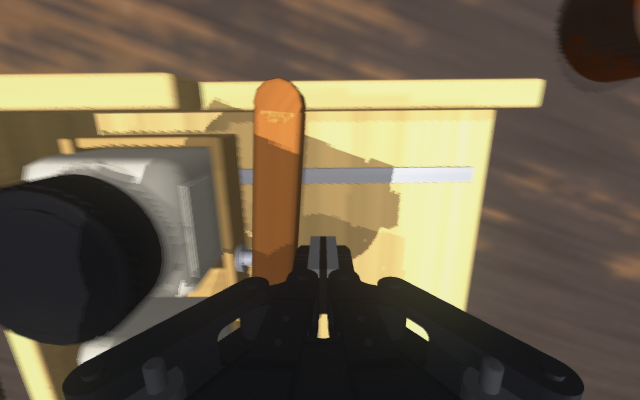

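The bar is nearly closed: its tip is at (278,95) and the step is at about (190,92). I'll keep pushing until it stops.

Emit:
{"api": "arm_command", "payload": {"moves": [[-1,[0.01,-0.06,0],0],[-1,[0.01,-0.11,0],0],[-1,[0.01,-0.11,0],0]]}}

```text
time: 19.65
tool_pos: [0.6237, 0.0469, 0.0801]
tool_rot: [0.0, 0.987, 0.162, 0.001]
contact_force: [-0.1, 0.2, 0.0]
gripper_width: 0.004
grasp_force: 0.0
```

```bash
python3 rs.py
```

```text
19.65 [-0.044   0.2186  1.7408  0.0004  1.1804  1.2006] [0.6237 0.0469 0.0801] ang 0.3259711007247448 [-0.1254  0.1972  0.0134] [ 0.0107  0.0269 -0.0353] 0.003519269395673897 0.0
rack 0.07763689782000477 -0.010737514810231594 F -0.05488180510014831 0.2271402195733084
```

Emit:
{"api": "arm_command", "payload": {"moves": [[-1,[0,-0.02,0],0],[-1,[0,-0.04,0],0]]}}

```text
time: 19.82
tool_pos: [0.6218, 0.0507, 0.0793]
tool_rot: [0.001, 0.987, 0.162, 0.001]
contact_force: [4.5, -11.1, 0.5]
gripper_width: 0.001
grasp_force: 6.1
```

```bash
python3 rs.py
```

```text
19.8167 [-0.0373  0.2164  1.7449 -0.0015  1.1788  1.2096] [0.6218 0.0507 0.0793] ang 0.3244732857261278 [  4.475  -11.0507   0.4865] [-1.6785 -0.5751  0.0181] 0.0005348595501667877 6.1205242574214935
rack 0.07707173570579175 -0.006522810435298818 F 0.6603353704226662 -11.904150596726078
```

Emit:
{"api": "arm_command", "payload": {"moves": [[-1,[0,-0.02,0],0],[-1,[0,-0.02,0],0]]}}

```text
time: 19.98
tool_pos: [0.6219, 0.0507, 0.0794]
tool_rot: [0.004, 0.987, 0.162, 0.001]
contact_force: [4.2, -11.4, -2.4]
gripper_width: -0.002
grasp_force: 6.3
```

```bash
python3 rs.py
```

```text
19.9833 [-0.0348  0.2152  1.746  -0.0079  1.1761  1.2141] [0.6219 0.0507 0.0794] ang 0.3249628386684946 [  4.1993 -11.3681  -2.3811] [-1.8363 -0.5617  0.0657] -0.002386431491150763 6.267930418252945
rack 0.07710057507917431 -0.006485807124361618 F 0.2967559334964527 -12.115244947577883
```

Emit:
{"api": "arm_command", "payload": {"moves": [[-1,[0,0.15,0],0],[-1,[0,0.3,0],0],[-1,[0,0.5,-0.3],0],[-1,[0,0.7,-0.6],0],[-1,[0,0.9,-1.0],0],[-1,[0,0.9,-1.0],0],[-1,[0,0.9,-1.0],0]]}}

```text
time: 20.57
tool_pos: [0.667, -0.0774, 0.2377]
tool_rot: [0.003, 0.987, 0.16, 0.006]
contact_force: [0.2, 1.6, 1.7]
gripper_width: -0.003
grasp_force: 0.0
```

```bash
python3 rs.py; python3 - <<'E'
from h import *
P=np.load('P.npy')
p=grab('wrist','w7.png')
for X in((-.157,.015,.081),(.164,.015,.081),(-.095,.067,.114),(.095,.067,.114),(0,.067,.114),(0,-.021,.037)):print(X,proj(p,rk(P,*X)).round())
E
```

```text
20.5667 [-0.2259  0.164   1.5242 -0.0009  1.4405  1.0233] [ 0.667  -0.0774  0.2377] ang 0.32171482793557615 [0.211  1.6092 1.6685] [-0.0244 -0.0675 -0.0277] -0.002817473657299752 0.0
rack 0.07838298202410636 -0.14229298108792976 F 0.7201603782796212 1.4544288646853971
(-0.157, 0.015, 0.081) [194. 379.]
(0.164, 0.015, 0.081) [148. 102.]
(-0.095, 0.067, 0.114) [124. 361.]
(0.095, 0.067, 0.114) [ 80. 184.]
(0, 0.067, 0.114) [104. 281.]
(0, -0.021, 0.037) [223. 246.]
```

View pics/w7.png

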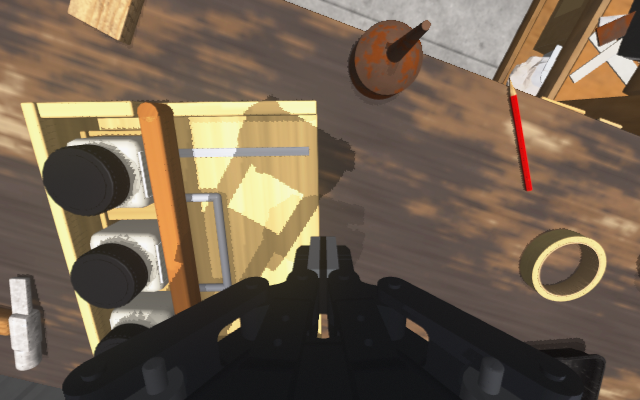

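The keeper lies along the mouth with its tip at (150,103), as predicted for closed. I'll check numerically that the tray is home.

```bash
python3 - <<'E'
from h import *
P=np.load('P.npy')
for n in('wrist','side'):
    p=grab(n,n+'8.png')
    for x in(-.095,0,.095): print(n,[capbox(p,rk(P,x,y,0)).round() for y in(.067,.060)])
    for t in('cap_a','tray_handle'):print(t,[(np.round(d['extent']),round(d['confidence'],2)) for d in manip.search_frame(p,t)])
    print([[proj(p,rk(P,x,y,.037)).round(1) for x in(-.06,.06)] for y in(-.021,-.028)])
a=cv2.imread('pics/wrist8.png')[90:390,20:340]; b=cv2.imread('pics/side8.png')[150:260,270:410]
cv2.imwrite('pics/f8.png',np.hstack([cv2.resize(a,(426,400)),cv2.resize(b,(374,400),interpolation=cv2.INTER_CUBIC)]))
E
```

```text
wrist [array([ 93., 323., 164., 385.]), array([100., 323., 171., 385.])]
wrist [array([ 70., 242., 150., 309.]), array([ 78., 242., 156., 309.])]
wrist [array([ 43., 146., 132., 218.]), array([ 51., 145., 140., 218.])]
cap_a [(array([ 71., 242., 148., 308.]), 0.96), (array([ 42., 145., 130., 216.]), 0.78), (array([ 94., 326., 146., 356.]), 0.77)]
tray_handle [(array([ 79., 129., 232., 291.]), 0.66)]
[[array([227.8, 289. ]), array([217.6, 198.2])], [array([233.3, 289. ]), array([223.6, 198.2])]]
side [array([300., 176., 316., 187.]), array([300., 176., 316., 188.])]
side [array([323., 173., 339., 185.]), array([324., 174., 340., 185.])]
side [array([346., 171., 362., 182.]), array([347., 171., 363., 183.])]
cap_a [(array([239., 230., 263., 247.]), 0.8), (array([322., 174., 338., 186.]), 0.63), (array([349., 174., 363., 183.]), 0.47), (array([300., 172., 318., 188.]), 0.46), (array([313., 160., 324., 170.]), 0.17)]
tray_handle [(array([295., 190., 367., 207.]), 0.77)]
[[array([322.8, 206. ]), array([352.9, 202.2])], [array([323.4, 206.9]), array([353.5, 203. ])]]
```

View pics/f8.png

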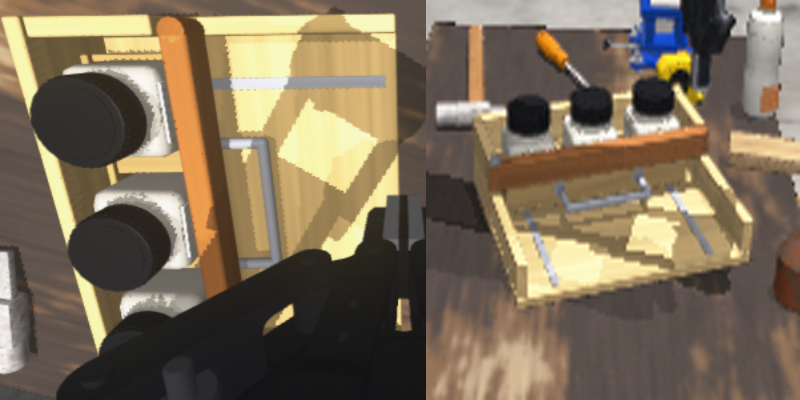

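The cap extents match the home position within 1–2 px. In both views the jars stand upright behind the closed keeper, and the arm is clear. Handing in.

```bash
python3 -c "
from plant import manip
print(manip.job_done())"
```

```text
the job is handed in; nothing more can be done
None
```

I screwed down the two loose caps (middle and near jars), found the far cap already tight, pushed the tray home, closed the keeper bar, and handed the job in after about 21 s of robot time; the verdict wasn't shown.

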